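Lay the upended loaf tin down and slide it into the row

ROBOT

A 6-joint arm with a two-finger parallel gripper is mounted at the origin on the work surface. World frame = base frame: x ahead of the robot, y to its left, z up, the work surface at z = 0. Lengths are in mm, angles in rad, forces in N, time in s.
With the tool pointing down it reaches from about 275 to 1000 mm from the base axis. Payload 8.4 kg.
Tool frame: the origin (TCP) lies midway between the tips of the shut fingers; the grasp point (between the pads) lies 19 mm behind it; z points along the fingers, y is the direction in which the jaws open and shut (so a half turn about z gives the same grasp; the last joint's range is limited). The gripper opens to 85 mm and grips with 20 to 120 N. Pads are 22 mm wide; open, the fingers measure 114 mm over their backs; the gripper's body (76 mm by 85 mm) begins 54 mm behind the grasp point. The pads swing forward as they close: fully open they stand 13 mm farther back than shut.
Start: joints at [-1.149, 0.353, 1.633, -0, 1.155, -0.002], TCP at [257.016, -569.711, 231.281] pointing down, gripper open.
Joint ranges: [-2.63, 2.63], [-0.92, 2.1], [0.06, 2.66], [-1.3, 4.44], [0, 2.69], [-3.02, 3.02]. Speed limits (rad/s): [2.22, 2.22, 2.79, 3.14, 3.14, 3.14].

INTERFACE

Orientations are given as [roll, pitch, yaw] about the fixed x, y, z axes, in that order (R = Rz(yaw) Ry(pitch) Rx(roll)).
In Python, from rig import * gives the robot as it stands.
- The arm moves only by the tool play_rows, never from a script. Its argument "moves" is a list of rows, each a list of 3 entries, a list of its own where there are three numbers: the shift along the tool's x, y, z in m, then the turn, a rotation vector about the tool's x, y, z in rad, then the opening in per cent of the stroke, from 0 (shut) to 100 (fully open). In form: [[[x, y, z], [rx, ry, rz], fingers], ...]. A call has 1 to 20 rows; each row shifts and turns the commanded pose from where the row before left it, along the tool's axes as they then stand; what a row does not reach is not made up. A row lasts 1/10 s, in which the tool goes at most 50 mm and 8.59 degrees, less where a joint would pass 70% of its speed; a pose out of reach is approached as far as the arm can. A call is refused whole if a number of a shift passes 0.05 or a number of a turn 0.15, either way. A call with a gripper value outside its range is refused whole. The fingers move at their own pace and stop on an object; "squeeze" is the grip in N (left out, the last holds). Time passes only in rows, so rows that do not move let the fingers close. It gives the time, the measured TCP pose, the force and the opening at its end, in the units of the state.
- sense(): the state, without advancing time (a new reading comes with each control period).
- grab_frame(name): name is "side" or "top"; returns a dict with "pixels" (480x640x3 uint8, red, green, blue), "intrinsics" (3x3 intrinsics, pixels), "distortion" ([k1, k2, p1, p2, k3] as OpenCV has them; the pictures are not rectified), "R" (3x3) and "t" (3): a world point X has camera coordinates R X + t. Camera axes: x right, y down, z forward; pixel columns grow to the right and rows downward; lengths in mm; the calibration is good to about 2 mm. A picture is of the moment at which its call begins. There is no depth.
- sign_off(): hands the job in, once; it reports no verdict.
The state is a dict: "clock": time; "qpos": joint angles; "qvel": joint speeds; "joint_efforts": joint torques, N m; "eef_pos": TCP position; "tcp_rot": TCP orientation; "contact_force": force on the tool from outside, world axes, zero at the start; "wrist_torque": the same for the moment, N m; "opening": opening from 0.0 (shut) to 1.0 (fully open).
Only numpy, scipy, OpenCV 4.12 (cv2) and the standard library are available. Lean on these libraries where they do the work, as an engineer would, in place of code of your own. Each camera call takes 0.05 s, during which the arm holds its last target. There are 200 camera calls.

TASK

A loaf tin stands on its end, its open mouth facing away from the row of tins: tip it over towards the row, so that it lies on its base with the mouth up. Then slide it lengthwise into the gap between the two tins lined up at the stop rail, until its end is home against the rail, and let go. Leave the other two tins, the brush and the jar where they are.

Things in the scene. Friction and masses are not known exactly. Their poses are not given: they have to be found in the camera images.
- tin_mid (a point): Centre of the dull-metal open tin standing on end: 180 mm long (z, up at start), 90 wide (y), 75 from base (-x) to mouth (+x); 0.36 to 0.59 kg. Walls 4 mm, thickened inwards to 8 mm in the 12 mm next to the mouth, flush outside. Pushed high from the mouth side it tips over its base edge towards -x, then lies with x up, rim 75 mm above the bench. Both ends alike.
- gap (a point): Where the centre of the tin belongs: about midway (to 3 mm) between the two lined-up tins, 37.5 mm above the bench, 90 mm in front of the rail's face. +x points into the rail (the direction to slide the tin in), y along the rail, z up. The free gap is 122 to 138 mm wide and 180 mm deep.
- rail: Fixed steel stop rail on the bench, a bar 20 mm thick, 400 mm long, 40 mm high; origin under its centre. +x points to its back, y along it; its face towards the tins lies at x = -10 mm.
- open_tin: Lined-up empty tin, same size and shape, lying mouth up with its end at the rail, 0.7 kg; origin at the centre of its underside, x along its length, z up. Either side of the gap.
- lidded_tin: Lined-up tin of the same size with a flat lid on, 80 mm high in all, 0.8 kg; origin at the centre of its underside, x along its length, z up. On the other side of the gap.
- brush: Hand brush lying on the bench beyond the work, about 200 mm long, x along it; bystander.
- jar: White jar 80 mm across, 110 mm high, standing on the bench; origin at the centre of its underside; bystander.
Things that resemble listed ones, but are neither listed nor needed, are in the scene too. Leave any green look-alike of the part that bears tin_mid alone.

How it is judged (in metres and radians):
On the way:
1. the tin lies on its base on the bench, mouth up (angle between tin_mid's own x axis and vertical below 0.08 rad and height (world z) of tin_mid below 0.045 m), for 0.2 s.
At the end, for the whole second after the job is handed in: The tin lies on its base, mouth up (0.06 rad), in the gap (within 30 mm of its middle along the rail), square to the rail within 0.15 rad, its end against the rail (at most 10 mm short), either end first; other tins, brush and jar shifted by no more than 20 mm (angle between tin_mid's own x axis and vertical below 0.06 rad and height (world z) of tin_mid below 0.043 m and x of tin_mid in the frame of gap between -0.01 and 0.006 m and y of tin_mid in the frame of gap between -0.03 and 0.03 m and angle between the z axis of tin_mid and the x axis of gap, either way round below 0.15 rad); the robot touches nothing.
It fails at once if a lined-up tin is shifted by more than 20 mm (distance of any of open_tin, lidded_tin from where it was at the start of the episode above 0.02 m).
It fails at once if the brush or the jar is shifted by more than 20 mm (distance of any of brush, jar from where it was at the start of the episode above 0.02 m).
It also fails if it takes over 67 s, if anything falls off the work surface, if the arm or the gripper's body presses on something with over 40 N, if the wrist force passes 120 N, or if a joint passes its speed limit or range.

## Working session

There is one attempt and no reset: what is moved stays moved. The work goes in short steps, Python scripts to look and compute and a tool call to move; the robot and the scene stay as the last step left them, time stands still between calls to the robot, and variables do not carry over. Pictures are saved under pics/ and viewed, about 8 in all and at most 12, crops included, and the job is handed in when it is done.

Besides the shell and the picture viewer there is one more tool, called after "Emit:" as name([rows], argument=value, ...), one row to a line, values as JSON. play_rows: Moves the arm, as the interface text tells. Its arguments: {"type":"object","properties":{"moves":{"type":"array"},"squeeze":{"type":"number"}},"required":["moves"]}

```bash
ls; mkdir -p pics; cat > h.py <<'E'
from rig import *
import numpy as np, cv2
def ray(f,uv):
    K=np.array(f["intrinsics"],float);D=np.array(f["distortion"],float)
    p=cv2.undistortPoints(np.array(uv,float).reshape(-1,1,2),K,D).reshape(-1,2)
    R=np.array(f["R"]);t=np.array(f["t"]).ravel()
    d=np.c_[p,np.ones(len(p))]@R
    return -R.T@t,d
def onz(f,uv,z):
    c,d=ray(f,uv); return c+d*((z-c[2])/d[:,2])[:,None]
def proj(f,X):
    R=np.array(f["R"]);t=np.array(f["t"]).ravel()
    return cv2.projectPoints(np.array(X,float).reshape(-1,3),cv2.Rodrigues(R)[0],t,np.array(f["intrinsics"],float),np.array(f["distortion"],float))[0].reshape(-1,2)
def tri(f,a,g,b):
    c,d=ray(f,a);e,h=ray(g,b);d=d[0]/np.linalg.norm(d[0]);h=h[0]/np.linalg.norm(h[0])
    s=np.linalg.lstsq(np.c_[d,-h],e-c,rcond=None)[0]
    p,q=c+s[0]*d,e+s[1]*h; return (p+q)/2,np.linalg.norm(p-q)
E
python3 - <<'E'
from h import *
import pickle
F={n:grab_frame(n) for n in("side","top")}
pickle.dump(F,open("f0.pkl","wb"))
for n in F:
    cv2.imwrite(f"pics/{n}0.png",F[n]["pixels"][:,:,::-1]); c,d=ray(F[n],[[320,240]]);print(n,c,d)
print(sense())
E
```

```text
pics
side [ 39.62130299 720.94283441 869.6642026 ] [[ 0.41266569 -0.63204125 -0.65596571]]
top [ 353.46964711  -54.81248769 1281.88318913] [[ 0.18189616 -0.00854686 -0.98338709]]
{'clock': 0.1, 'qpos': array([-1.14937941e+00,  3.53562916e-01,  1.63405033e+00, -5.61782626e-06,
        1.15519746e+00, -2.39713051e-03]), 'qvel': array([-0.001019  , -0.00168469, -0.00023563, -0.00072327,  0.00183617,
        0.00056616]), 'joint_efforts': array([ 1.37404320e-03, -6.06351614e+01, -3.42822039e+01,  4.55874749e-05,
        3.94728006e-03, -2.89328557e-05]), 'eef_pos': array([ 256.85327601, -569.32121056,  230.65076647]), 'tcp_rot': array([-3.14037459e+00,  2.21699074e-06,  4.23816318e-01]), 'contact_force': array([0.10637   , 0.48082124, 0.2069721 ]), 'wrist_torque': array([ 0.01965427, -0.01152894,  0.00981459]), 'opening': 1.0018622869217464}
```

View pics/top0.png

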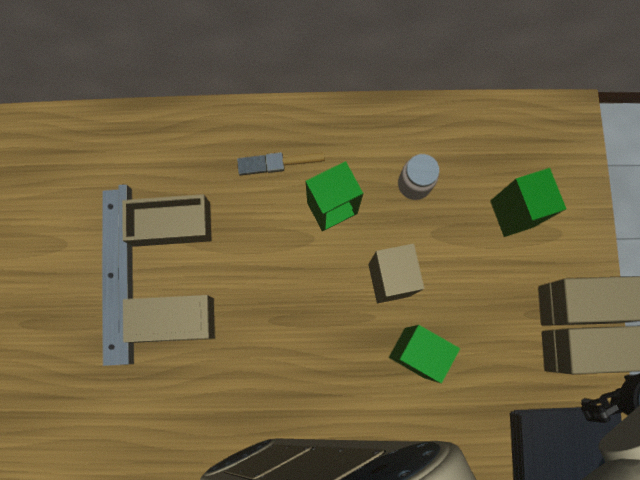

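View pics/side0.png

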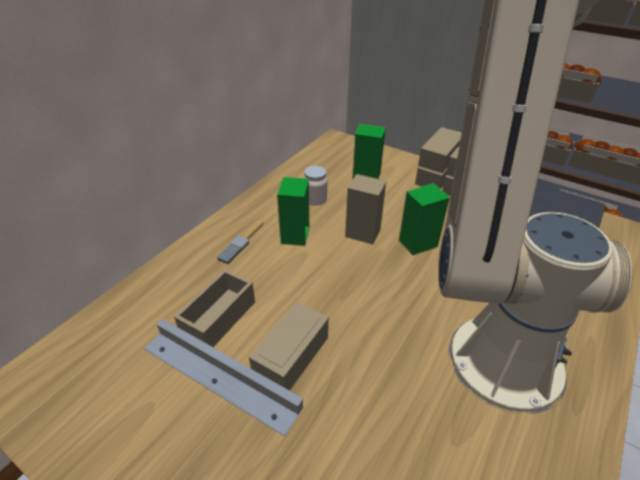

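Top view: rail at the left (105–130, 185–365), with the open tin at (165,218) and the lidded tin at (167,318). The jar is at (421,172) and the brush at (280,162).

Candidates for tin_mid:
- Dull metal block standing at (400,270).
- Green look-alikes at (334,187), (541,195) and (430,353).
- Stacked tan tins at (600,300) and (600,350).

By the description it is (400,270). I'll check it in a crop and measure.

```bash
python3 - <<'E'
from h import *
import pickle
F=pickle.load(open("f0.pkl","rb"));T=F["top"];S=F["side"]
a=cv2.resize(T["pixels"][220:320,350:450],(400,400),interpolation=2);b=cv2.resize(S["pixels"][150:250,325:425],(400,400),interpolation=2)
cv2.imwrite("pics/c1.png",np.hstack([a,b])[:,:,::-1])
np.set_printoptions(precision=1,suppress=True)
def show(n,uv,z): print(n,onz(T,uv,z).tolist() if 0 else np.round(onz(T,uv,z)[:,:2],1).tolist())
show("rail face z40 ends",[[127,186],[130,363]],40)
show("open rim 75",[[124,200],[205,196],[210,238],[126,242]],75)
show("lid 80",[[124,299],[207,295],[209,338],[124,341]],80)
show("tin top 180",[[376,250],[414,244],[423,290],[386,297]],180)
show("green near",[[308,188],[348,164],[361,186],[320,208]],180)
show("green robot",[[419,326],[459,350],[441,382],[400,357]],180)
show("jar 110",[[423,170]],110)
show("brush",[[240,165],[324,160]],20)
E
```

```text
rail face z40 ends [[716.7, 366.1], [324.9, 346.5]]
open rim 75 [[675.0, 359.6], [679.1, 181.3], [586.3, 169.3], [581.7, 351.5]]
lid 80 [[458.8, 350.0], [464.2, 173.5], [375.0, 168.7], [371.2, 347.5]]
tin top 180 [[535.2, -172.2], [545.3, -246.5], [455.6, -259.3], [443.9, -187.7]]
green near [[662.1, -43.1], [709.7, -123.6], [663.8, -147.8], [621.0, -65.9]]
green robot [[387.4, -248.2], [340.3, -322.0], [282.0, -284.7], [330.4, -209.6]]
jar 110 [[715.9, -286.3]]
brush [[765.1, 112.7], [772.2, -79.2]]
```

View pics/c1.png

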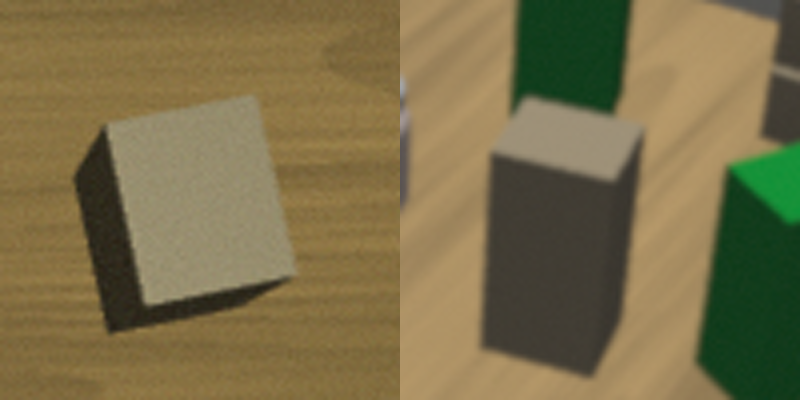

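The crop shows the dull-metal tin standing, with its closed base face towards the row (seen from the +y side). Its top corners in the top view are (376,251), (413,244), (423,289) and (386,297), giving about 92 x 75 mm at z=180, which fits. I'll cross-check the points against the side view.

```bash
python3 - <<'E'
from h import *
import pickle
F=pickle.load(open("f0.pkl","rb"));T=F["top"];S=F["side"]
np.set_printoptions(precision=1,suppress=True)
P=onz(T,[[376.3,251.3],[413.5,244],[423.5,288.5],[386,296.5]],180)
print(P,"\nside proj",proj(S,P),"expected ~(380+..) crop: (457,45)->",[(325+(x-400)/4,150+y/4) for x,y in[(615,180),(490,150),(525,95),(645,128)]])
# lines of tins in side: lid near/top corners
print("lid in side",proj(S,onz(T,[[124,299],[207,295],[209,338],[124,341]],80)))
print("open in side",proj(S,onz(T,[[124,200],[205,196],[210,238],[126,242]],75)))
print("stack",onz(T,[[565,280],[567,330],[572,373]],150)[:,:2], "green far",onz(T,[[541,195]],180))
E
```

```text
[[ 532.7 -172.7  180. ]
 [ 545.4 -245.5  180. ]
 [ 458.5 -260.4  180. ]
 [ 444.9 -187.8  180. ]] 
side proj [[347.6 187.1]
 [356.6 173.9]
 [386.  180.7]
 [378.3 194.6]] expected ~(380+..) crop: (457,45)-> [(378.75, 195.0), (347.5, 187.5), (356.25, 173.75), (386.25, 182.0)]
lid in side [[249.2 354.4]
 [295.9 300.4]
 [328.8 315.4]
 [283.1 373.8]]
open in side [[174.8 314.4]
 [226.1 268.4]
 [257.2 280.1]
 [206.6 330.2]]
stack [[ 470.8 -552.1]
 [ 371.8 -547.4]
 [ 288.1 -550.6]] green far [[ 638.7 -506.6  180. ]]
```

Emit:
play_rows([
  [[0, 0, -0.03], [0, 0, 0], 50],
  [[0, 0, -0.02], [0, 0, -0.145], 50],
  [[0, 0, 0], [0, 0, -0.145], 50],
  [[0, 0, 0], [0, 0, -0.145], 50],
  [[0, 0, 0], [0, 0, -0.145], 50],
  [[0, 0, 0], [0, 0, -0.145], 50],
  [[0, 0, 0], [0, 0, -0.145], 50],
  [[0, 0, 0], [0, 0, -0.145], 50],
  [[0, 0, 0], [0, 0, -0.145], 50],
  [[0, 0, 0], [0, 0, -0.145], 50],
], squeeze=30)

```text
clock: 1.1
eef_pos: [256.9, -569.4, 280.8]
tcp_rot: [-3.141, -0.001, 1.735]
contact_force: [-0.1, 0.3, -0.1]
opening: 0.498
```

Both views agree to about 1 px. I'm moving behind the mouth: target (510,-302).

Emit:
play_rows([
  [[0.022, 0.029, 0], [0, 0, 0], 50],
  [[0.022, 0.029, 0], [0, 0, 0], 50],
  [[0.022, 0.029, 0], [0, 0, 0], 50],
  [[0.022, 0.029, 0], [0, 0, 0], 50],
  [[0.022, 0.029, 0], [0, 0, 0], 50],
  [[0.022, 0.029, 0], [0, 0, 0], 50],
  [[0.022, 0.029, 0], [0, 0, 0], 50],
  [[0.022, 0.029, 0], [0, 0, 0], 50],
  [[0.022, 0.029, 0], [0, 0, 0], 50],
  [[0.022, 0.029, 0], [0, 0, 0], 50],
  [[0, 0, 0.04], [0, 0, 0], 50],
  [[0, 0, 0.04], [0, 0, 0], 50],
  [[0, 0, 0.04], [0, 0, 0], 50],
  [[0, 0, 0], [0, 0, 0], 50],
])

```text
clock: 2.5
eef_pos: [505.5, -304.6, 156.1]
tcp_rot: [-3.134, -0.006, 1.729]
contact_force: [-0.6, 0.5, -0.1]
opening: 0.501
```

Emit:
play_rows([
  [[0.01, 0.005, 0], [0, 0, 0], 50],
  [[0.01, 0, 0], [0, 0, 0], 50],
  [[0.01, 0, 0], [0, 0, 0], 50],
  [[0.005, 0, 0], [0, 0, 0], 50],
  [[0.005, 0, 0], [0, 0, 0], 50],
  [[0.005, 0, 0], [0, 0, 0], 50],
  [[0.005, 0, 0], [0, 0, 0], 50],
  [[0.005, 0, 0], [0, 0, 0], 50],
  [[0.005, 0, 0], [0, 0, 0], 50],
  [[0.005, 0, 0], [0, 0, 0], 50],
  [[0.005, 0, 0], [0, 0, 0], 50],
  [[0.005, 0, 0], [0, 0, 0], 50],
])

```text
clock: 3.7
eef_pos: [501.8, -231.5, 161.2]
tcp_rot: [-3.141, -0.0, 1.729]
contact_force: [-0.1, -0.2, 0.6]
opening: 0.501
```

```bash
python3 - <<'E'
from h import *
a=grab_frame("top")["pixels"][200:320,330:470];b=grab_frame("side")["pixels"][110:260,300:475]
cv2.imwrite("pics/p1.png",np.hstack([cv2.resize(a,(400,343)),cv2.resize(b,(400,343))])[:,:,::-1])
E
```

```text
(no output)
```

View pics/p1.png

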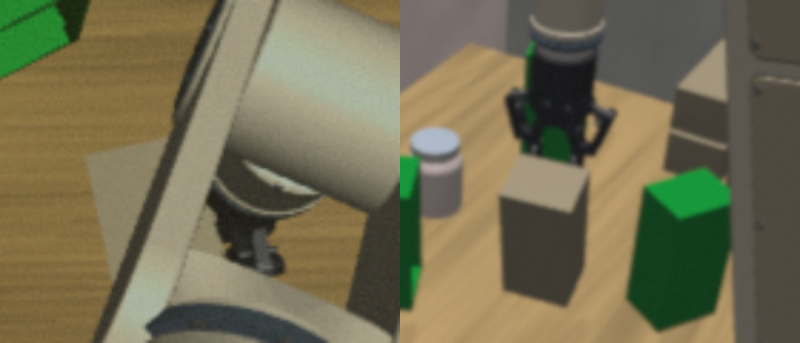

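The side view shows the base edge unmoved, at (344,237) and (373,243), while the top has moved about 33 mm towards the row. The tin is tipping without sliding, so I'll continue.

Emit:
play_rows([
  [[0.005, 0, 0], [0, 0, 0], 50],
  [[0.005, 0, 0], [0, 0, 0], 50],
  [[0.005, 0, 0], [0, 0, 0], 50],
  [[0.005, 0, 0], [0, 0, 0], 50],
  [[0.005, 0, 0], [0, 0, 0], 50],
  [[0.005, 0, 0], [0, 0, 0], 50],
  [[0.004, 0, 0], [0, 0, 0], 50],
  [[0.004, 0, 0], [0, 0, 0], 50],
  [[0.004, 0, 0], [0, 0, 0], 50],
  [[0.004, 0, 0], [0, 0, 0], 50],
  [[0.004, 0, 0], [0, 0, 0], 50],
  [[0.004, 0, 0], [0, 0, 0], 50],
  [[-0.02, 0, -0.03], [0, 0, 0], 50],
  [[-0.04, 0, -0.03], [0, 0, 0], 50],
  [[-0.04, 0, -0.03], [0, 0, 0], 50],
  [[-0.04, 0, -0.03], [0, 0, 0], 50],
  [[-0.04, 0, 0], [0, 0, 0], 50],
  [[0, 0, 0], [0, 0, 0], 50],
])

```text
clock: 5.6
eef_pos: [522.5, -360.8, 282.2]
tcp_rot: [3.14, 0.003, 1.726]
contact_force: [0.1, -0.1, -0.7]
opening: 0.494
```

```bash
python3 - <<'E'
from h import *
import pickle
F={n:grab_frame(n) for n in("side","top")};pickle.dump(F,open("f1.pkl","wb"))
a=F["top"]["pixels"][160:340,90:390];b=F["side"]["pixels"][110:420,140:460]
cv2.imwrite("pics/p2.png",np.vstack([cv2.resize(a,(500,300)),cv2.resize(b,(500,300))[:, :]])[:,:,::-1]);print(sense()["eef_pos"])
E
```

```text
[ 521.34640304 -356.75648478  280.7098025 ]
```

View pics/p2.png

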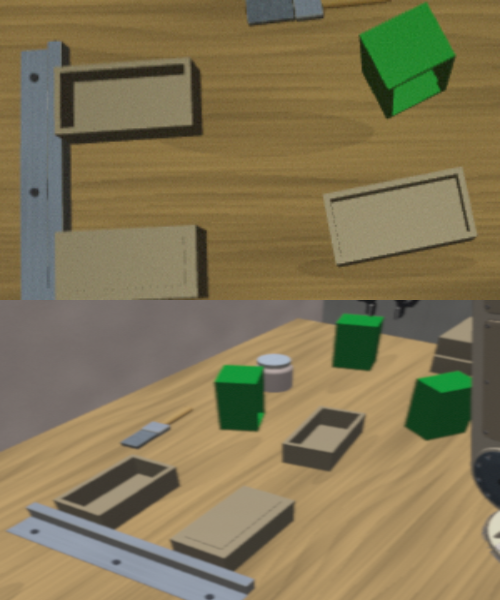

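The tin lies mouth up. Its rim corners in the crop are (323,192), (463,168), (476,238) and (337,265). Now I'll measure it and the gap.

```bash
python3 - <<'E'
from h import *
import pickle
F=pickle.load(open("f1.pkl","rb"));T=F["top"];S=F["side"]
np.set_printoptions(precision=1,suppress=True)
def q(c,z):
    uv=np.array(c)/ (500/300)+[90,160]; P=onz(T,uv,z)
    print(P[:,:2].tolist() and np.round(P[:,:2],1).tolist(),"ctr",P.mean(0)[:2],"len/width",[round(np.linalg.norm(P[i]-P[(i+1)%4])) for i in range(4)]);
    e=(P[0]+P[3]-P[1]-P[2]); print(" axis deg",np.degrees(np.arctan2(e[1],e[0])),"side",proj(S,P).ravel())
    return P
q([(323,192),(463,168),(476,238),(337,265)],75)
q([(55,66),(191,59),(194,130),(57,135)],75)
q([(54,232),(197,226),(199,296),(54,300)],80)
# rail face top edge by edge detection: bright rail mask
m=cv2.cvtColor(T["pixels"],cv2.COLOR_RGB2HSV)
for v in (190,255,275,290,355):
    r=T["pixels"][v,100:140].astype(int); print(v,(r[:,2]-r[:,0]).tolist())
E
```

```text
[[503.2, 12.5], [529.8, -165.1], [441.0, -178.2], [411.2, -3.8]] ctr [471.3 -83.6] len/width [180, 90, 177, 93]
 axis deg 99.11186357266719 side [319.6 256.9 345.5 218.7 374.6 227.  352.9 266.8]
[[675.9, 361.8], [680.5, 182.2], [586.5, 177.0], [584.0, 355.5]] ctr [631.7 269.1] len/width [180, 94, 179, 92]
 axis deg 91.1288263043377 side [173.7 314.9 225.5 268.4 255.2 281.9 204.6 331. ]
[[458.4, 353.4], [462.9, 171.0], [375.8, 167.9], [373.3, 350.9]] ctr [417.6 260.8] len/width [182, 87, 183, 85]
 axis deg 91.10127557407927 side [248.2 355.6 297.  300.  328.7 315.1 281.3 374.6]
190 [-69, -70, -55, -35, -25, -21, -14, -16, -8, 0, 0, -1, 9, 15, 14, 16, 14, 20, 13, 13, 18, 18, 16, 16, 19, 19, -1, -8, -13, -10, -8, -20, -53, -67, -61, -66, -59, -64, -61, -65]
255 [-67, -54, -7, 17, 20, 20, 21, 16, 17, 17, 15, 22, 22, 18, 21, 17, 19, 18, 4, 16, 19, 18, 21, 19, 19, 17, 15, -5, -9, -5, -9, -9, -41, -68, -67, -63, -65, -68, -70, -70]
275 [-66, -56, -13, 18, 18, 18, 19, 17, 4, -1, -2, -3, -4, 10, 21, 16, 19, 19, 7, 22, 18, 19, 22, 19, 19, 22, 15, -4, -10, -3, -6, -8, -41, -69, -68, -72, -66, -67, -63, -68]
290 [-71, -56, -12, 15, 15, 18, 16, 15, 19, 16, 20, 14, 18, 19, 20, 16, 19, 17, 10, 16, 19, 19, 16, 18, 17, 19, 20, -6, -3, -8, -9, -4, -23, -54, -65, -62, -66, -64, -67, -69]
355 [-62, -58, -41, 3, 17, 19, 17, 19, 19, 16, 19, 22, 16, 17, 21, 17, 20, 19, 18, 15, 16, 18, 18, 18, 21, 18, 21, 14, 5, -5, -12, -13, -8, -19, -55, -64, -65, -63, -62, -62]
```

Emit:
play_rows([
  [[0, 0, 0], [0, 0, 0.1425], 60],
  [[0, 0, 0], [0, 0, 0.1425], 60],
  [[0, 0, 0], [0, 0, 0.1425], 60],
  [[0, 0, 0], [0, 0, 0.1425], 60],
  [[0, 0, 0], [0, 0, 0.1425], 60],
  [[0, 0, 0], [0, 0, 0.1425], 60],
  [[0, 0, 0], [0, 0, 0.1425], 60],
  [[0, 0, 0], [0, 0, 0.1425], 60],
  [[0, 0, 0], [0, 0, 0.1425], 60],
  [[0, 0, 0], [0, 0, 0.1425], 60],
  [[0, 0, 0], [0, 0, 0.1425], 60],
  [[0, -0.04, 0], [0, 0, 0], 60],
  [[0, -0.04, 0], [0, 0, 0], 60],
  [[-0.003, -0.04, 0.02], [0, 0, 0], 60],
  [[-0.003, -0.04, 0.03], [0, 0, 0], 60],
  [[0, -0.034, 0.04], [0, 0, 0], 60],
  [[0, 0, 0], [0, 0, 0], 60],
  [[0, 0, 0], [0, 0, 0], 60],
  [[0, 0, 0], [0, 0, 0], 60],
])

```text
clock: 7.6
eef_pos: [485.8, -167.8, 194.2]
tcp_rot: [3.141, -0.002, 0.162]
contact_force: [0.4, 0.1, -0.3]
opening: 0.6
```

Emit:
play_rows([
  [[0, 0, 0.03], [0, 0, 0], 60],
  [[0, 0, 0.03], [0, 0, 0], 60],
  [[0, 0, 0.03], [0, 0, 0], 60],
  [[0, 0, 0.02], [0, 0, 0], 60],
  [[0, 0, 0.02], [0, 0, 0], 60],
  [[0, 0, 0.014], [0, 0, 0], 60],
  [[0, 0, 0], [0, 0, 0], 60],
  [[0, 0, 0], [0, 0, 0], 60],
])

```text
clock: 8.4
eef_pos: [485.8, -168.4, 50.0]
tcp_rot: [3.141, -0.001, 0.16]
contact_force: [0.1, -0.3, -0.5]
opening: 0.603
```

```bash
python3 - <<'E'
from h import *
b=grab_frame("side")["pixels"][140:340,260:460]
cv2.imwrite("pics/p3.png",cv2.resize(b,(500,500))[:,:,::-1]);print(sense()["eef_pos"])
E
```

```text
[ 486.02375024 -168.3602899    50.33371069]
```

View pics/p3.png

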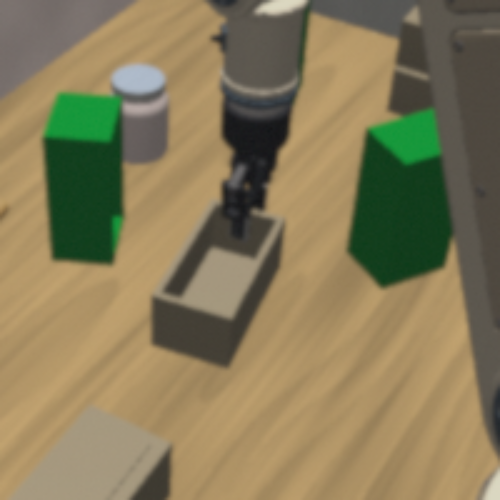

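The side view shows the fingers straddling the near end wall, around (240,215) in the crop, one inside the tin. I'll grip, square up and slide to in front of the gap.

Emit:
play_rows([
  [[0, 0, 0], [0, 0, 0], 0],
  [[0, 0, 0], [0, 0, 0], 0],
  [[0, 0, 0], [0, 0, 0], 0],
  [[0, 0, 0], [0, 0, 0], 0],
  [[0, 0, 0], [0, 0, 0], 0],
  [[0, 0, 0], [0, 0, 0], 0],
], squeeze=60)

```text
clock: 9.05
eef_pos: [485.3, -167.6, 50.0]
tcp_rot: [3.141, -0.001, 0.162]
contact_force: [-2.7, 0.5, 8.0]
opening: 0.086
```

Emit:
play_rows([
  [[0, 0, 0], [0, 0, 0.03], 0],
  [[0, 0, 0], [0, 0, 0.03], 0],
  [[0, 0, 0], [0, 0, 0.03], 0],
  [[0, 0, 0], [0, 0, 0.033], 0],
  [[0.0044, -0.01, 0], [0, 0, 0], 0],
  [[0.0044, -0.01, 0], [0, 0, 0], 0],
  [[0.0044, -0.01, 0], [0, 0, 0], 0],
  [[0.0044, -0.01, 0], [0, 0, 0], 0],
  [[0.0044, -0.01, 0], [0, 0, 0], 0],
  [[0.0044, -0.01, 0], [0, 0, 0], 0],
  [[0.0044, -0.01, 0], [0, 0, 0], 0],
  [[0.0044, -0.01, 0], [0, 0, 0], 0],
  [[0.0044, -0.01, 0], [0, 0, 0], 0],
  [[0.0044, -0.01, 0], [0, 0, 0], 0],
  [[0.0044, -0.01, 0], [0, 0, 0], 0],
  [[0.0044, -0.01, 0], [0, 0, 0], 0],
  [[0, 0, 0], [0, 0, 0], 0],
  [[0, 0, 0], [0, 0, 0], 0],
])

```text
clock: 10.85
eef_pos: [534.1, -44.9, 50.0]
tcp_rot: [-3.141, -0.002, 0.039]
contact_force: [1.3, 5.5, 4.8]
opening: 0.082
```

```bash
python3 - <<'E'
from h import *
import pickle
F={n:grab_frame(n) for n in("side","top")};pickle.dump(F,open("f2.pkl","wb"))
a=F["top"]["pixels"][160:340,90:390];b=F["side"]["pixels"][150:420,140:440]
cv2.imwrite("pics/p4.png",np.vstack([cv2.resize(a,(500,300)),cv2.resize(b,(333,300)) if 0 else cv2.resize(b,(500,300))])[:,:,::-1]);print(sense())
E
```

```text
{'clock': 10.95, 'qpos': array([-8.75539858e-02,  4.61622570e-01,  1.95921606e+00,  1.39446644e-03,
        7.18908885e-01,  1.44404683e+00]), 'qvel': array([-0.00165361, -0.00068143, -0.00123407, -0.00017836, -0.00044516,
       -0.00031503]), 'joint_efforts': array([-2.71980330e+00, -5.34837234e+01, -2.06865084e+01, -1.07565254e+00,
        1.34187830e-01, -1.67124218e-02]), 'eef_pos': array([534.03332985, -45.05489377,  49.95939847]), 'tcp_rot': array([-3.14091294e+00, -1.94618760e-03,  3.81463265e-02]), 'contact_force': array([1.07191989, 4.4706654 , 5.12485897]), 'wrist_torque': array([ 0.75159341, -0.08512595,  0.01673185]), 'opening': 0.07946661427200061}
```

View pics/p4.png

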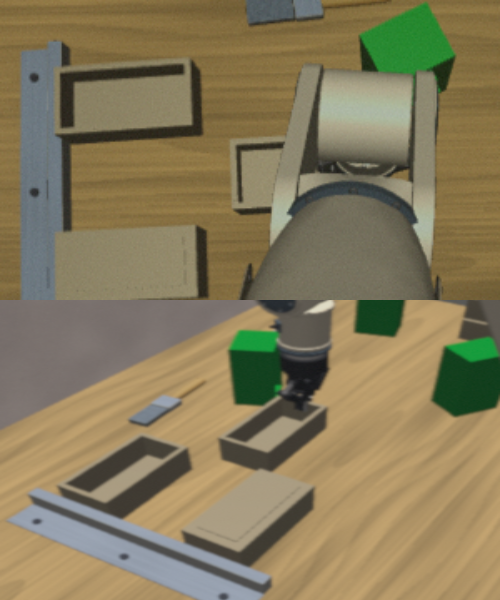

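The tin is gripped and lined up with the gap: front corners at crop (231,138) and (236,211), gap edges at rows 130 and 226. A quick numeric check follows.

```bash
python3 - <<'E'
from h import *
import pickle
T=pickle.load(open("f2.pkl","rb"))["top"]
print(np.round(onz(T,np.array([(231,138),(236,211),(285,137),(270,210)])/(5/3)+[90,160],75),1))
E
```

```text
[[575.  129.3  75. ]
 [481.3 122.6  75. ]
 [574.8  60.1  75. ]
 [481.7  79.6  75. ]]
```

Emit:
play_rows([
  [[0, -0.012, 0], [0, 0, 0], 0],
  [[0, -0.012, 0], [0, 0, 0], 0],
  [[0, -0.012, 0], [0, 0, 0], 0],
  [[0, -0.012, 0], [0, 0, 0], 0],
  [[0, -0.012, 0], [0, 0, 0], 0],
  [[0, -0.012, 0], [0, 0, 0], 0],
  [[0, -0.012, 0], [0, 0, 0], 0],
  [[0, -0.012, 0], [0, 0, 0], 0],
  [[0, -0.012, 0], [0, 0, 0], 0],
  [[0, -0.012, 0], [0, 0, 0], 0],
  [[0, -0.012, 0], [0, 0, 0], 0],
  [[0, -0.012, 0], [0, 0, 0], 0],
  [[0, -0.012, 0], [0, 0, 0], 0],
  [[0, -0.012, 0], [0, 0, 0], 0],
  [[0, -0.012, 0], [0, 0, 0], 0],
  [[0, -0.012, 0], [0, 0, 0], 0],
  [[0, -0.008, 0], [0, 0, 0], 0],
  [[0, 0, 0], [0, 0, 0], 0],
  [[0, 0, 0], [0, 0, 0], 0],
])

```text
clock: 12.85
eef_pos: [525.9, 155.0, 50.0]
tcp_rot: [-3.141, -0.001, 0.039]
contact_force: [-1.7, 2.7, 6.8]
opening: 0.078
```

```bash
python3 - <<'E'
from h import *
import pickle
F={n:grab_frame(n) for n in("side","top")};pickle.dump(F,open("f3.pkl","wb"))
a=F["top"]["pixels"][160:340,90:390];b=F["side"]["pixels"][230:420,140:360]
cv2.imwrite("pics/p5.png",np.vstack([cv2.resize(a,(500,300)),cv2.resize(b,(500,300))])[:,:,::-1]);print(sense()["contact_force"])
E
```

```text
[-1.13759048  3.00032846  6.89367555]
```

View pics/p5.png

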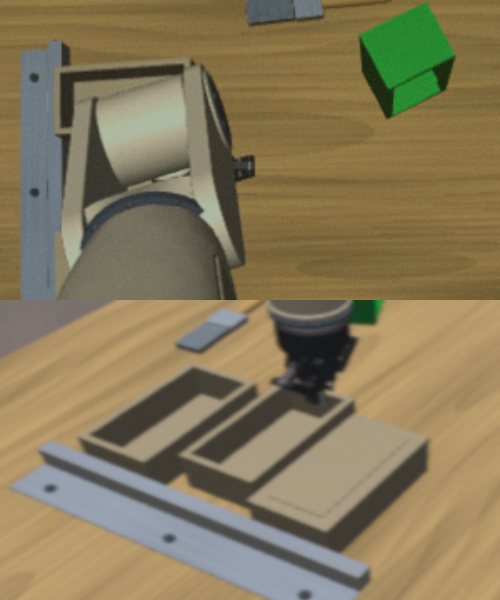

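The tin is inside the gap, clear of both sides, with about 25 mm left. I'll creep to the rail while watching the force.

Emit:
play_rows([
  [[0, -0.004, 0], [0, 0, 0], 0],
  [[0, -0.004, 0], [0, 0, 0], 0],
  [[0, -0.004, 0], [0, 0, 0], 0],
  [[0, -0.003, 0], [0, 0, 0], 0],
  [[0, -0.002, 0], [0, 0, 0], 0],
  [[0, -0.001, 0], [0, 0, 0], 0],
  [[0, -0.001, 0], [0, 0, 0], 0],
])

```text
clock: 13.65
eef_pos: [525.1, 172.3, 50.0]
tcp_rot: [3.14, -0.001, 0.039]
contact_force: [1.3, -8.0, 8.9]
opening: 0.08
```

Emit:
play_rows([
  [[0, -0.001, 0], [0, 0, 0], 0],
  [[0, -0.001, 0], [0, 0, 0], 0],
  [[0, -0.001, 0], [0, 0, 0], 0],
])

```text
clock: 13.95
eef_pos: [525.0, 175.2, 50.0]
tcp_rot: [3.14, -0.001, 0.039]
contact_force: [0.3, -7.6, 8.2]
opening: 0.08
```

Emit:
play_rows([
  [[0, -0.001, 0], [0, 0, 0], 0],
  [[0, -0.001, 0], [0, 0, 0], 0],
])

```text
clock: 14.15
eef_pos: [524.9, 177.2, 50.0]
tcp_rot: [3.14, -0.001, 0.039]
contact_force: [-0.3, -7.8, 8.2]
opening: 0.08
```

Emit:
play_rows([
  [[0, -0.001, 0], [0, 0, 0], 0],
  [[0, -0.001, 0], [0, 0, 0], 0],
])

```text
clock: 14.35
eef_pos: [524.8, 179.2, 50.0]
tcp_rot: [3.14, -0.001, 0.039]
contact_force: [-0.6, -8.4, 9.1]
opening: 0.085
```

Emit:
play_rows([
  [[0, -0.001, 0], [0, 0, 0], 0],
  [[0, -0.001, 0], [0, 0, 0], 0],
])

```text
clock: 14.55
eef_pos: [524.7, 181.2, 50.0]
tcp_rot: [3.14, -0.001, 0.039]
contact_force: [0.2, -7.9, 7.8]
opening: 0.083
```

Emit:
play_rows([
  [[0, -0.001, 0], [0, 0, 0], 0],
  [[0, -0.001, 0], [0, 0, 0], 0],
])

```text
clock: 14.75
eef_pos: [524.7, 183.2, 50.0]
tcp_rot: [3.14, -0.001, 0.039]
contact_force: [-0.2, -7.4, 8.6]
opening: 0.083
```

Emit:
play_rows([
  [[0, -0.001, 0], [0, 0, 0], 0],
  [[0, -0.001, 0], [0, 0, 0], 0],
])

```text
clock: 14.95
eef_pos: [524.6, 183.8, 50.0]
tcp_rot: [3.138, -0.0, 0.04]
contact_force: [2.7, -22.7, 11.7]
opening: 0.084
```

The force jumped to -22.7 N along the insertion and TCP motion stalled, so the tin is at the rail. Releasing and lifting out.

Emit:
play_rows([
  [[0, 0, 0], [0, 0, 0], 0],
  [[0, 0, 0], [0, 0, 0], 30],
  [[0, 0, 0], [0, 0, 0], 55],
  [[0, 0, 0], [0, 0, 0], 55],
  [[0, 0, 0], [0, 0, 0], 55],
  [[0, 0, -0.01], [0, 0, 0], 55],
  [[0, 0, -0.02], [0, 0, 0], 55],
  [[0, 0, -0.03], [0, 0, 0], 55],
  [[0, 0, -0.04], [0, 0, 0], 55],
  [[0, 0, -0.04], [0, 0, 0], 55],
  [[0, 0.04, -0.04], [0, 0, 0], 55],
  [[0, 0.04, -0.02], [0, 0, 0], 55],
  [[0, 0.05, 0], [0, 0, 0], 55],
  [[0, 0.05, 0], [0, 0, 0], 55],
  [[0, 0.05, 0], [0, 0, 0], 55],
  [[0, 0.05, 0], [0, 0, 0], 55],
  [[0, 0.05, 0], [0, 0, 0], 55],
  [[0, 0.05, 0], [0, 0, 0], 55],
  [[0, 0, 0], [0, 0, 0], 55],
])

```text
clock: 16.85
eef_pos: [538.5, -194.2, 245.4]
tcp_rot: [3.139, -0.001, 0.034]
contact_force: [-0.4, 1.1, -0.5]
opening: 0.547
```

```bash
python3 - <<'E'
from h import *
import pickle
F={n:grab_frame(n) for n in("side","top")};pickle.dump(F,open("f4.pkl","wb"))
a=F["top"]["pixels"][160:340,90:390];b=F["side"]["pixels"][230:420,140:360]
cv2.imwrite("pics/p6.png",np.vstack([cv2.resize(a,(500,300)),cv2.resize(b,(500,300))])[:,:,::-1])
s=sense();print(s["eef_pos"],s["contact_force"])
f0=pickle.load(open("f1.pkl","rb"))["top"]["pixels"][140:345,90:335];d=cv2.absdiff(cv2.GaussianBlur(f0,(3,3),0),cv2.GaussianBlur(F["top"]["pixels"][140:345,90:335],(3,3),0)).max(2)>40
ys,xs=np.nonzero(d);print("changed px bbox",xs.min()+90,xs.max()+90,ys.min()+140,ys.max()+140,d.sum())
E
```

```text
[ 538.29283075 -189.83950829  244.9936385 ] [ 1.18185285 -0.09798176 -0.16748132]
changed px bbox 125 334 246 344 3067
```

View pics/p6.png

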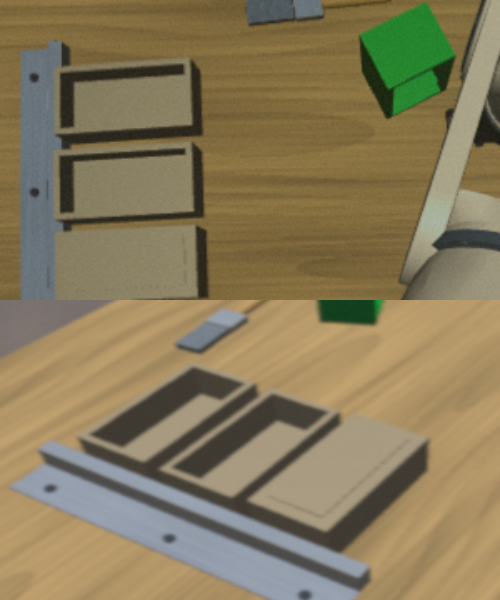

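The tin's rim corners are at crop (54,150), (194,144), (197,214) and (54,221). Its end is in line with both neighbours' ends at the rail, with gaps of about 14 and 12 px to the sides. The neighbours are unmoved and the gripper is clear, so I'm handing in.

```bash
python3 - <<'E'
from h import *
import pickle
T=pickle.load(open("f4.pkl","rb"))["top"]
P=onz(T,np.array([(54,150),(194,144),(197,214),(54,221)])/(5/3)+[90,160],75);print(np.round(P[:,:2],1).tolist(),P.mean(0))
print(sign_off())
E
```

```text
[[564.4, 358.7], [568.3, 176.8], [478.5, 172.1], [472.9, 355.6]] [521.0163307  265.78585545  75.        ]
the job is handed in; nothing more can be done
None
```

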